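# Click the tea strainer onto the strainer arm

## Task

Take the tea strainer by its bamboo grip off the sloping drying stand and push it straight down onto the seat of the strainer arm, over the two orange snap hooks, until both sides have clicked and the plate lies flat on the seat, then let go. Leave all the other tea things standing where they are.

Things in the scene. Friction and masses are not known exactly. Their poses are not given: they have to be found in the camera images.
- strainer_grip (a point): Loose steel tea strainer, 90 g. This point is in its upright bamboo grip: 14 mm thick (x), 28 mm long (y), 40 mm high above the plate, flat faces to +x and -x; the point is 14 mm below the grip's top, 26 mm above the plate's top, 32 mm above the plate's underside. z points out of the plate along the grip. At the start z leans 35 deg from vertical. Alike after a half turn about z.
- strainer: The same strainer's plate: 46 mm (x) by 116 mm (y), 6 mm thick; origin at the centre of its underside, axes as the grip's. A mesh bowl 42 mm across hangs 24 mm below. Near each end a window 22 mm (x) wide runs from y = 36 to 50 mm from the centre, then an end bar from 50 to 58 mm.
- stand_rest (a point): Fixed bamboo drying stand, foot 110 x 140 mm. Two rails at its y = +-50 mm slope 35 deg, rising towards +x; an 8 mm lip at their low end stops the strainer. This point is midway between the rails' top faces, 75 mm above the table, z vertical. The strainer's plate rests centred here, its y along the stand's y, its z leaning 35 deg to the stand's -x; the bowl hangs between the rails.
- seat (a point): Centre of the flat level top of the strainer arm's fixed seat: an open dark steel frame 68 x 124 mm, 90 mm above the table, z up. It stands on a marble board 130 (x) x 160 (y) mm; its post is lower than the seat. The strainer's plate lies flat on it, y along the seat's y, either way round, bowl in the opening. Seated play: +-4 mm in x, +-1.5 mm in y.
- hook_a_tip (a point): Barb of the orange snap hook at the seat's +y (point 20 mm above the seat). The hook is 14 mm wide (x); shank 44.5 to 48.5 mm from the seat centre, barb pointing outward to 53 mm, its flat underside 8 mm and its sloping top's end 22 mm above the seat. It passes up through a window; the end bar bends it inward and it springs back 2 mm above the seat. Both together take 6 to 10 N.
- hook_b_tip (a point): The same for the snap hook at the seat's -y. The sloping tops catch a plate up to 4 mm off in y.
- hook_a (a joint): Spring hinge of the snap hook at the seat's +y, rad: 0 = upright (free, or clicked over the plate), grows as it is bent inward; about 0.06 to 0.1 as the bar passes the barb.
- hook_b (a joint): The same for the snap hook at the seat's -y.
- teapot: Celadon teapot, 116 mm across, 108 mm high, spout and handle along y, standing on the tray. Origin: centre of its underside. Bystander.
- pitcher: Glass pitcher, 72 mm across, 90 mm high, handle at its +y, on the tray. Origin: centre of its underside. Bystander.
- cup_tray: Black cup, 60 mm across, 45 mm high, on the tray. Origin: centre of its underside. Bystander.
- cup_table: Black cup, 60 mm across, 45 mm high, on the table between the stand and the strainer arm. Origin: centre of its underside. Bystander.
- tong: Bamboo tong, 185 mm long (y), 20 mm wide, 12 mm high, lying on the table near the robot. Origin: centre of its underside. Bystander.
- caddy: Blue ceramic tea jar with a wooden lid, 72 mm across, 100 mm high, on the table at the robot's right. Origin: centre of its underside. Bystander.
- tea_pet: Small brown clay figure, 56 mm across, 56 mm high, on the table at the robot's left. Origin: centre of its underside. Bystander.
- tray: Fixed white ceramic tea tray, 160 mm (x) by 460 mm (y), rim 18 mm high, beyond the work area. Origin: centre of its underside.

How it is judged:
At the end, for the whole second after the job is handed in: The strainer's plate lies flat on the seat (its grip point 29 to 34.5 mm above the seat, within 7 mm of its centre line, upright within 0.07 rad, lined up within 0.12 rad either way round) and both snap hooks have sprung back upright (below 0.035 rad) over its end bars (z of strainer_grip in the frame of seat between 0.029 and 0.0345 m and horizontal distance between strainer_grip and seat below 0.007 m and angle between strainer_grip's own z axis and vertical below 0.07 rad and angle between the y axis of strainer_grip and the y axis of seat, either way round below 0.12 rad and value of joint each of hook_a, hook_b below 0.035 rad); the robot touches nothing.
It fails at once if A bystander was shoved more than 30 mm or a vessel tipped over (distance of any of teapot, pitcher, cup_tray, cup_table, tong, caddy, tea_pet from where it was at the start of the episode above 0.03 m or angle between any of teapot, pitcher, cup_tray, cup_table, caddy, tea_pet's own z axis and vertical above 0.5 rad).
It also fails if it takes over 42 s, if anything falls off the work surface, if the arm or the gripper's body presses on something with over 40 N, if the wrist force passes 120 N, or if a joint passes its speed limit or range.

## Robot

A 6-joint arm with a two-finger parallel gripper is mounted at the origin on the work surface. World frame = base frame: x ahead of the robot, y to its left, z up, the work surface at z = 0. Lengths are in m, angles in rad, forces in N, time in s.
With the tool pointing down it reaches from about 0.25 to 0.8 m from the base axis. Payload 3.9 kg.
Tool frame: the origin (TCP) lies midway between the tips of the shut fingers; the grasp point (between the pads) lies 19 mm behind it (robot.grip_depth is the y of the grasp point in the tool frame, in m); y points along the fingers, z is the direction in which the jaws open and shut, and the axes are right-handed (so a half turn about y gives the same grasp; the last joint's range is limited). The gripper opens to 85 mm and grips with 20 to 120 N. Pads are 22 mm wide; open, the fingers measure 114 mm over their backs; the gripper's body (76 mm by 85 mm) begins 54 mm behind the grasp point. The pads swing forward as they close: fully open they stand 13 mm farther back than shut.
Start: joints at [-1.274, 0.26, -0.138, 1.173, 0, 1.571], TCP at [0.154, -0.502, 0.231] pointing down, gripper open.
Joint ranges: [-2.78, 2.78], [-0.83, 1.72], [-1.28, 1.37], [-1.9, 2.12], [-1.57, 1.48], [-3.14, 3.14]. Speed limits (rad/s): [2.57, 2.57, 3.14, 3.14, 3.14, 3.14].

## Interface

Orientations are given as a unit quaternion [x, y, z, w].
In Python, from workcell import robot, eyes, sensors gives the robot as it stands. The module is installed in compiled form; this text tells all that it offers. Calls block until the motion is done:
- robot.move_pose(position, orientation): joint-space move of the TCP to a pose.
- robot.movel(position, rot=None, rate=0.15): straight line of the TCP; rot=None keeps the orientation; rate is the mean speed in m/s.
- robot.goto_joints(angles): joint-space move.
- robot.command_gripper(opening): finger opening in m; the grip force is fixed at half the most; returns when the fingers have stopped.
- robot.sleep(seconds).
- robot.solve_ik(position, orientation): joint angles nearest the present ones, or None.
- eyes.read_camera(name): name is "scene" or "top" or "wrist"; returns the picture (420x560x3 uint8, red, green, blue); there is no depth.
- eyes.camera_info(name): a dict with "intrinsics" (3x3 intrinsics, pixels), "R" (3x3) and "t" (3): a world point X has camera coordinates R X + t. Camera axes: x right, y down, z forward; pixel columns grow to the right and rows downward; lengths in m; the calibration is good to about 2 mm. A picture is of the moment at which its call begins: read the wrist's pose just before it. camera_info takes no time and is no camera call; for the wrist camera it gives the pose at the moment of the call.
A pose or a line that the arm cannot do raises robot.PlanningError and nothing moves.
- robot.close_job(): hands the job in, once; it reports no verdict.
Readings, each from a call of its own:
- sensors.get_t(): time.
- sensors.get_joint_pos(): joint angles.
- sensors.get_dq(): joint speeds.
- sensors.get_tau(): joint torques, N m.
- sensors.get_eef_pos(): TCP position.
- sensors.get_tool_rot(): TCP orientation.
- sensors.get_force(): force on the tool from outside, world axes, zero at the start.
- sensors.get_torque(): the same for the moment, N m.
- sensors.get_opening(): finger opening in m.
Only numpy, scipy, OpenCV 4.12 (cv2) and the standard library are available. Lean on these libraries where they do the work, as an engineer would, in place of code of your own. Each camera call takes 0.05 s, during which the arm holds its last target.

## Working session

There is one attempt and no reset: what is moved stays moved. The work goes in short steps, each a Python script; the robot and the scene stay as the last script left them, time stands still between calls to the robot, and variables do not carry over. Pictures are saved under pics/ and viewed, and the job is handed in when it is done.

```bash
mkdir -p pics; python3 - <<'E'
from workcell import robot, eyes, sensors
import cv2
for n in ["scene","top","wrist"]:
    im=eyes.read_camera(n); cv2.imwrite(f"pics/{n}0.png",im[:,:,::-1])
    i=eyes.camera_info(n); print(n,i["intrinsics"],i["R"],i["t"])
print(sensors.get_t(),sensors.get_tool_rot(),sensors.get_eef_pos(),robot.grip_depth,sensors.get_opening())
E
```

```text
scene [[528.04427052   0.         285.08009296]
 [  0.         528.04427052 220.19953694]
 [  0.           0.           1.        ]] [[-0.82358099  0.56699131  0.01533641]
 [ 0.47471485  0.70383903 -0.52844718]
 [-0.31041932 -0.42793863 -0.84882764]] [ 0.49692896 -0.22686797  1.5889169 ]
top [[504.08705461   0.         284.00449104]
 [  0.         504.08705461 211.58975791]
 [  0.           0.           1.        ]] [[-0.02337442 -0.99972395 -0.00237928]
 [-0.97671784  0.02334405 -0.21325413]
 [ 0.2132508  -0.0026608  -0.97699387]] [-0.00269388  0.59873547  1.19472735]
wrist [[325.97827489   0.         278.47197393]
 [  0.         325.97827489 207.69988769]
 [  0.           0.           1.        ]] [[ 0.29268848 -0.95620694 -0.00132149]
 [-0.91632231 -0.28087452  0.28541711]
 [-0.273289   -0.08232739 -0.95840249]] [-0.52354165 -0.03645536  0.37893696]
0.15 [-0.10463506  0.69987963 -0.69879012  0.10446232] [ 0.15337904 -0.50153062  0.23064464] -0.0187 0.0855907492907297
```

```bash
ls -la . pics
```

```text
.:
total 12
drwxr-xr-x  3 agent agent 4096 Dec  7 05:53 .
drwxr-xr-x 23 root  root  4096 Dec  7 05:53 ..
drwxr-xr-x  2 agent agent 4096 Dec  7 05:54 pics

pics:
total 960
drwxr-xr-x 2 agent agent   4096 Dec  7 05:54 .
drwxr-xr-x 3 agent agent   4096 Dec  7 05:53 ..
-rw-r--r-- 1 agent agent 391374 Dec  7 05:54 scene0.png
-rw-r--r-- 1 agent agent 270427 Dec  7 05:54 top0.png
-rw-r--r-- 1 agent agent 305675 Dec  7 05:54 wrist0.png
```

View pics/scene0.png

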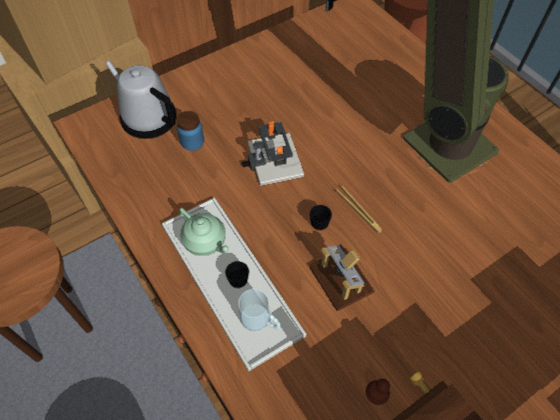

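View pics/top0.png

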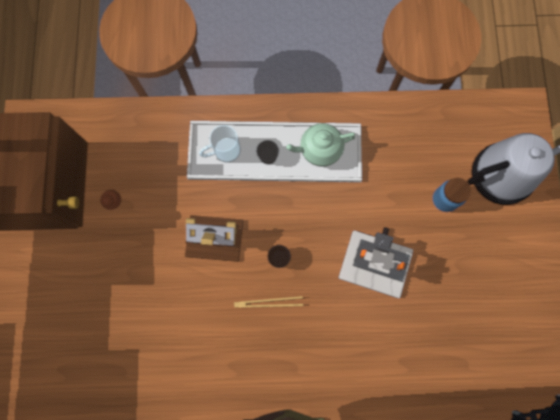

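The scene view shows the strainer on the stand near (345,268), the seat near (275,150) and the cup between them at (320,217). In the top view the stand is at (212,237), the seat at (380,262) and the cup at (279,257). I'll enlarge both.

```bash
python3 - <<'E'
import cv2, numpy as np
t=cv2.imread("pics/top0.png"); s=cv2.imread("pics/scene0.png")
def crop(im,x,y,w,h,k): return cv2.resize(im[y:y+h,x:x+w],None,fx=k,fy=k,interpolation=cv2.INTER_CUBIC)
cv2.imwrite("pics/tops.png",np.hstack([crop(t,175,200,80,70,5),crop(t,335,225,80,70,5)]))
cv2.imwrite("pics/scs.png",np.hstack([crop(s,305,235,80,75,5),crop(s,235,115,80,75,5)]))
E
```

```text
(no output)
```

View pics/tops.png

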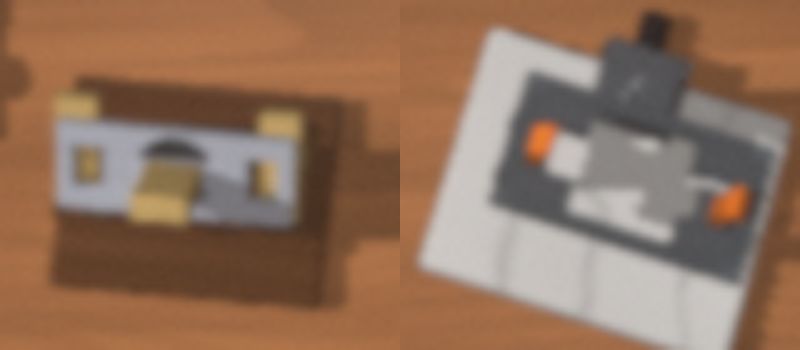

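View pics/scs.png

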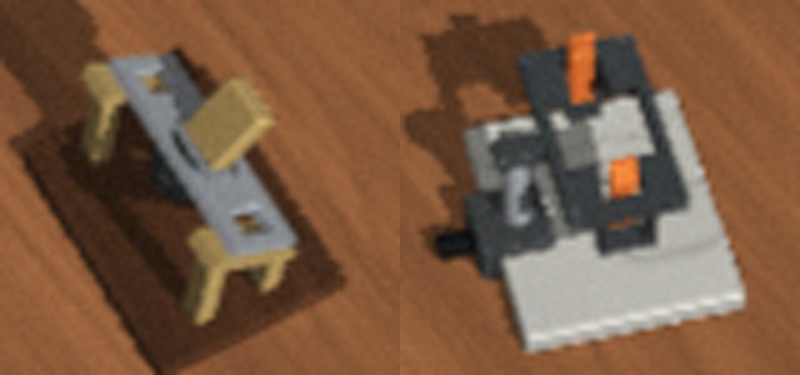

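View pics/wrist0.png

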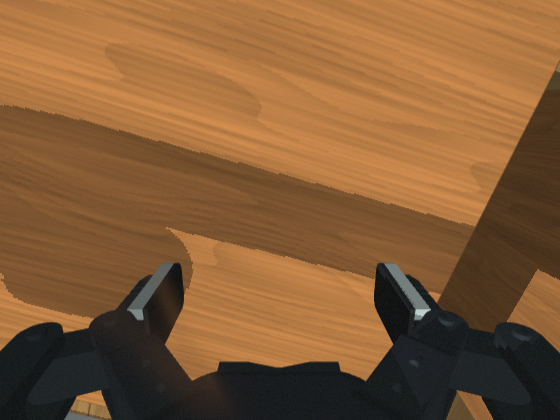

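```bash
cat > h.py <<'E'
import numpy as np, cv2
from scipy.optimize import least_squares
from scipy.spatial.transform import Rotation as Rn
def proj(ci,X):
    K,R,t=[np.array(ci[k]) for k in("intrinsics","R","t")]
    c=np.atleast_2d(X)@R.T+t; p=c@K.T; return p[:,:2]/p[:,2:]
def stand(p):  # x,y,yaw -> (R,t) of strainer (underside centre)
    return Rn.from_euler('z',p[2])*Rn.from_euler('y',-np.radians(35)), np.array([p[0],p[1],.075])
def seat(p): return Rn.from_euler('z',p[2]), np.array([p[0],p[1],.09])
def fit(model,obs,p0,loss='soft_l1'):
    # obs: list of (ci, local pts Nx3 (m), pix Nx2)
    def f(p):
        R,t=model(p); return np.concatenate([(proj(ci,R.apply(L)+t)-np.array(x)).ravel() for ci,L,x in obs])
    r=least_squares(f,p0,loss=loss); return r.x,f(r.x)
PL=np.array([[23,58,6],[23,-58,6],[-23,-58,6],[-23,58,6]])/1e3
E
python3 - <<'E'
from workcell import robot, eyes, sensors
from h import *
ct,cs,cw=[eyes.camera_info(n) for n in("top","scene","wrist")]
c=lambda a,x,y:(np.array(a)+.5)/5-.5+[x,y]
o=[(ct,PL,c([[57,120],[302,138],[295,228],[57,212]],175,200))]
p,r=fit(stand,o,[.4,.15,0]); print("stand top",p,r.round(1))
# scene: plate corners (near/lower = +y)
L=PL[[0,1,2,3]]
o2=[(cs,L,c([[235,253],[108,58],[180,52],[297,243]],305,235))]
p2,r=fit(stand,o2,p); print("stand scene",p2,r.round(1))
pb,r=fit(stand,o+o2,p); print("both",pb,r.round(1))
H=np.array([[0,48.75,21],[0,-48.75,21]])/1e3
so=[(ct,H,c([[142,143],[330,205]],335,225))]
q,r=fit(seat,so,[.4,-.2,0]); print("seat top",q,r.round(1))
so2=[(cs,H,c([[225,165],[182,42]],235,115))]
q2,r=fit(seat,so2,q); print("seat scene",q2,r.round(1))
# wrist camera in tool frame
R,t=np.array(cw["R"]),np.array(cw["t"]); C=-R.T@t
T=Rn.from_quat(sensors.get_tool_rot()); print(T.as_matrix().round(3))
print("cam in tool",T.inv().apply(C-sensors.get_eef_pos()), "viewdir",T.inv().apply(R[2]), "xdir",T.inv().apply(R[0]))
E
```

```text
stand top [ 0.54546052  0.16483001 -0.09734779] [ 0.3  0.7 -1.1  0.5 -0.1 -0.5  0.6 -0.7]
stand scene [ 0.54652574  0.16817719 -0.13570983] [ 0.  -0.3  1.3 -0.1 -0.9  0.4 -0.2  0. ]
both [ 0.54625375  0.16632805 -0.1126227 ] [-0.1  0.  -1.7  0.6 -0.9 -0.4 -0.1 -1.4  0.2 -1.   0.5 -0.4 -1.8 -0.1
 -0.2 -1. ]
seat top [ 0.46776896 -0.24403083 -0.33991045] [-1.2 -0.2  1.1  0.2]
seat scene [ 0.47009207 -0.24445351 -0.34077228] [ 0.1  0.8 -0.1 -0.9]
[[-0.956 -0.     0.292]
 [-0.292  0.001 -0.956]
 [ 0.    -1.    -0.002]]
cam in tool [-0.07334432 -0.14224276 -0.00066449] viewdir [2.85404438e-01 9.58407126e-01 2.97328605e-04] xdir [-2.40926414e-04 -2.38486458e-04  9.99999943e-01]
```

```bash
cat >> h.py <<'E'
GD=.0187
def tool_over(Ro,grip,flip):
    """tool quat & TCP for grasp at point grip on object frame Ro (z out), jaw along +-object x"""
    z=Ro.apply([-1. if flip else 1.,0,0]); y=-Ro.apply([0,0,1.]); x=np.cross(y,z)
    return (np.array(grip)+GD*y), Rn.from_matrix(np.stack([x,y,z],1)).as_quat()
E
python3 - <<'E'
from workcell import robot, eyes, sensors
from h import *
st=[.5462,.1663,-.105]; se=[.469,-.2443,-.34]
for flip in(0,1):
  for off in(0,.06,.12):
    R,t=stand(st); p,q=tool_over(R,t+R.apply([0,0,.032+off]),flip); a=robot.solve_ik(p,q)
    print(flip,"stand",off,None if a is None else np.round(a,2),p.round(3))
  for half in(0,np.pi):
   for off in (0,.12):
    R,t=seat([se[0],se[1],se[2]+half]); p,q=tool_over(R,t+R.apply([0,0,.032+off]),flip); a=robot.solve_ik(p,q)
    print(flip,"seat",half,off,None if a is None else np.round(a,2),p.round(3))
E
```

```text
0 stand 0 [ 0.48  0.21 -0.91 -0.07 -0.32  2.07] [0.539 0.167 0.086]
0 stand 0.06 [ 0.53  0.08 -0.88  0.1  -0.35  2.12] [0.504 0.171 0.135]
0 stand 0.12 [ 0.59 -0.04 -0.83  0.29 -0.38  2.17] [0.47  0.174 0.184]
0 seat 0 0 [-0.48  0.35 -0.36  0.86  0.    1.43] [ 0.469 -0.244  0.103]
0 seat 0 0.12 [-0.48  0.27 -0.15  1.16  0.    1.43] [ 0.469 -0.244  0.223]
0 seat 3.141592653589793 0 [-0.48  0.35 -0.36  0.86  0.   -1.71] [ 0.469 -0.244  0.103]
0 seat 3.141592653589793 0.12 [-0.48  0.27 -0.15  1.16  0.   -1.71] [ 0.469 -0.244  0.223]
1 stand 0 [ 0.48  0.21 -0.91 -0.07 -0.32 -1.07] [0.539 0.167 0.086]
1 stand 0.06 [ 0.53  0.08 -0.88  0.1  -0.35 -1.02] [0.504 0.171 0.135]
1 stand 0.12 [ 0.59 -0.04 -0.83  0.29 -0.38 -0.97] [0.47  0.174 0.184]
1 seat 0 0 [-0.48  0.35 -0.36  0.86  0.   -1.71] [ 0.469 -0.244  0.103]
1 seat 0 0.12 [-0.48  0.27 -0.15  1.16  0.   -1.71] [ 0.469 -0.244  0.223]
1 seat 3.141592653589793 0 [-0.48  0.35 -0.36  0.86  0.    1.43] [ 0.469 -0.244  0.103]
1 seat 3.141592653589793 0.12 [-0.48  0.27 -0.15  1.16  0.    1.43] [ 0.469 -0.244  0.223]
```

```bash
python3 - <<'E'
from workcell import robot, eyes, sensors
from h import *
import pickle
se=[.469,-.2443,-.34]; R,t=seat(se)
p,q=tool_over(R,t+R.apply([0,-.03,.032+.12]),0)
robot.move_pose(p,q); robot.sleep(.2)
ci=eyes.camera_info("wrist"); im=eyes.read_camera("wrist")[:,:,::-1]
pickle.dump(ci,open("ci1.pkl","wb")); cv2.imwrite("pics/w1.png",im)
L=np.array([[34,62,0],[34,-62,0],[-34,-62,0],[-34,62,0],[0,53,20],[0,-53,20]])/1e3
print(sensors.get_t(), proj(ci,R.apply(L)+t).round())
E
```

```text
1.825 [[321.  85.]
 [316. 231.]
 [241. 232.]
 [235.  85.]
 [278.  96.]
 [279. 230.]]
```

View pics/w1.png

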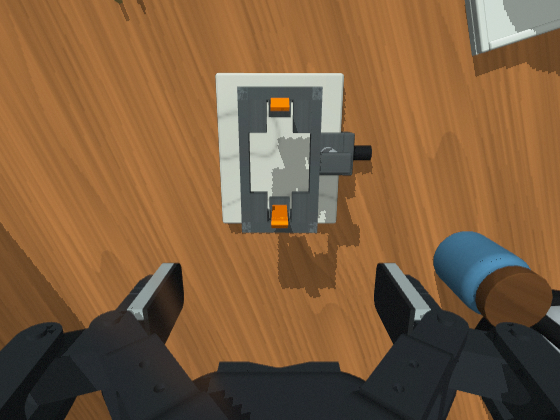

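The seat is upright in the frame, spanning columns 238-322 and rows 87-232, with the hooks at (280,104) and (280,215). I'll enlarge it for corner picks.

```bash
python3 - <<'E'
import cv2,numpy as np
im=cv2.imread("pics/w1.png")
a=lambda x,y,w,h,k:cv2.resize(im[y:y+h,x:x+w],None,fx=k,fy=k,interpolation=cv2.INTER_CUBIC)
cv2.imwrite("pics/w1c.png",np.hstack([a(225,75,110,40,3.6) if 0 else a(230,75,100,75,4),a(230,175,100,75,4)]))
E
```

```text
(no output)
```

View pics/w1c.png

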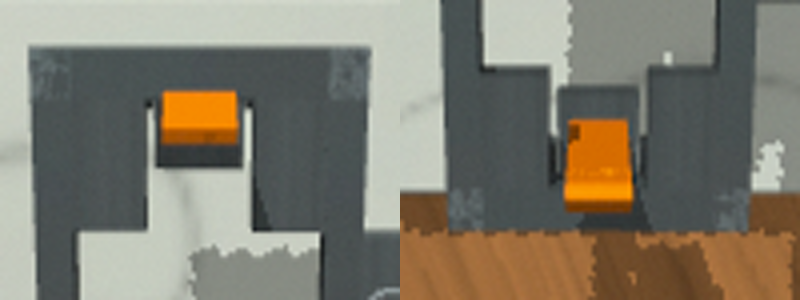

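```bash
python3 - <<'E'
from h import *
import pickle
ci=pickle.load(open("ci1.pkl","rb"))
c=lambda a,x,y:(np.array(a)+.5)/4-.5+[x,y]
L=np.array([[34,62,0],[-34,62,0],[34,-62,0],[-34,-62,0]])/1e3
px=np.vstack([c([[371,47],[29,47]],230,75),c([[351,230],[46,231]],230,175)])
q,r=fit(seat,[(ci,L,px)],[.469,-.2443,-.34]); print(q,r.round(2))
f=lambda p:(seat(p)[0],np.array([p[0],p[1],p[3]]))
q,r=fit(f,[(ci,L,px)],[.469,-.2443,-.34,.09]); print(q,r.round(2))
R,t=seat(q[:3]); H=np.array([[-7,53,z] for z in(8,15,20)]+[[7,-53,z] for z in(8,15,20)])/1e3
print(proj(ci,R.apply(H)+t), c([[162,90]],230,75),c([[232,212]],230,175))
E
```

```text
[ 0.469498   -0.24547512 -0.34266892] [ 0.03 -0.14 -0.12 -0.22 -0.39  0.39  0.52  0.07]
[ 0.4694893  -0.24550986 -0.34262015  0.08961492] [-0.03 -0.06 -0.06 -0.14 -0.43  0.27  0.58 -0.04]
[[270.60053265  97.81191434]
 [270.38702864  97.46646841]
 [270.2272851   97.20800604]
 [287.4008039  226.14305604]
 [287.61705975 228.93999994]
 [287.77804714 231.02212943]] [[270.125  97.125]] [[287.625 227.625]]
```

```bash
python3 - <<'E'
from workcell import robot, eyes, sensors
from h import *
import pickle
st=[.5462,.1663,-.105]; R,t=stand(st)
p,q=tool_over(R,t+R.apply([0,-.02,.032+.12]),0)
robot.move_pose(p,q); robot.sleep(.2)
ci=eyes.camera_info("wrist"); im=eyes.read_camera("wrist")[:,:,::-1]
pickle.dump(ci,open("ci2.pkl","wb")); cv2.imwrite("pics/w2.png",im)
print(sensors.get_t(), proj(ci,R.apply(PL)+t).round(),sensors.get_force())
E
```

```text
3.6583 [[306. 104.]
 [303. 241.]
 [252. 241.]
 [248. 104.]] [-0.63700917 -0.63763102  0.34227945]
```

View pics/w2.png

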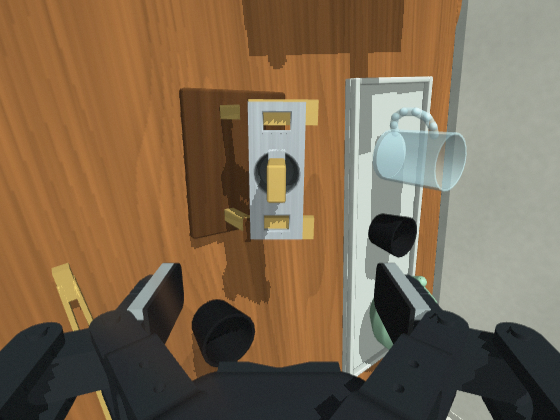

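The strainer plate spans about (248-306, 99-240), and the grip top is at about (276,180). I'll enlarge it.

```bash
python3 - <<'E'
import cv2,numpy as np
im=cv2.imread("pics/w2.png")
a=lambda x,y,w,h,k:cv2.resize(im[y:y+h,x:x+w],None,fx=k,fy=k,interpolation=cv2.INTER_CUBIC)
cv2.imwrite("pics/w2c.png",np.hstack([a(238,90,80,80,5),a(238,170,80,80,5)]))
E
```

```text
(no output)
```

View pics/w2c.png

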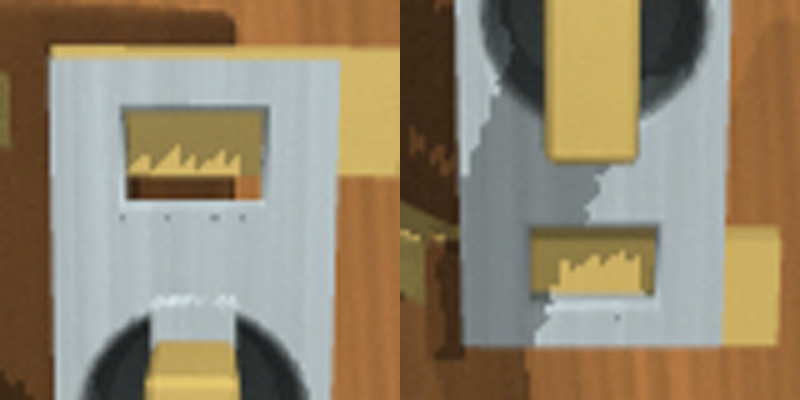

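```bash
python3 - <<'E'
from h import *
import pickle
ci=pickle.load(open("ci2.pkl","rb"))
c=lambda a,x,y:(np.array(a)+.5)/5-.5+[x,y]
L=np.vstack([PL,np.array([[-7,14,46],[7,14,46],[-7,-14,46],[7,-14,46]])/1e3])
px=np.vstack([c([[341,57]],238,90),c([[324,345],[62,346]],238,170),c([[50,57],[147,374],[240,374]],238,90),c([[148,160],[238,160]],238,170)])
q,r=fit(stand,[(ci,L,px)],[.546,.166,-.105]); print(q,r.reshape(-1,2).round(2))
g=lambda p:(Rn.from_euler('z',p[2])*Rn.from_euler('y',-p[4])*Rn.from_euler('x',p[5]),np.array([p[0],p[1],p[3]]))
q,r=fit(g,[(ci,L,px)],[.546,.166,-.105,.075,.61,0]); print(q,r.reshape(-1,2).round(2))
E
```

```text
[ 0.54565841  0.16895237 -0.11414975] [[ 0.42 -0.33]
 [-0.16  0.12]
 [ 0.19 -0.4 ]
 [-0.06 -0.73]
 [-0.63 -0.2 ]
 [ 0.65 -0.07]
 [-0.68  0.95]
 [ 0.55  1.07]]
[ 0.54652717  0.16834771 -0.11165621  0.07349298  0.60812042 -0.01123875] [[-0.1   0.3 ]
 [-0.23 -0.  ]
 [ 0.35 -0.36]
 [-0.05  0.03]
 [-0.55 -0.51]
 [ 0.58 -0.43]
 [-0.53  0.45]
 [ 0.57  0.52]]
```

```bash
python3 - <<'E'
from workcell import robot, eyes, sensors
from h import *
import pickle
st=[.5458,.1688,-.1135]; R,t=stand(st)
P=lambda off:tool_over(R,t+R.apply([0,0,.032+off]),0)
robot.command_gripper(.042)
p,q=P(.06); robot.movel(p,q,rate=.2)
p,q=P(.0); robot.movel(p,q,rate=.1)
print(sensors.get_t(),p,sensors.get_eef_pos(),sensors.get_force(),sensors.get_opening())
robot.command_gripper(.0); robot.sleep(.2)
print(sensors.get_t(),sensors.get_force(),sensors.get_opening())
ci=eyes.camera_info("wrist"); im=eyes.read_camera("wrist")[:,:,::-1]
pickle.dump(ci,open("ci3.pkl","wb")); cv2.imwrite("pics/w3.png",im)
E
```

```text
5.375 [0.53822052 0.16966398 0.08589472] [0.53819664 0.16960072 0.08651141] [-0.84232093 -0.44664445  1.14249977] 0.04186711708015561
5.9417 [-4.2133081  -0.01733914  6.80866377] 0.013312396521892946
```

View pics/w3.png

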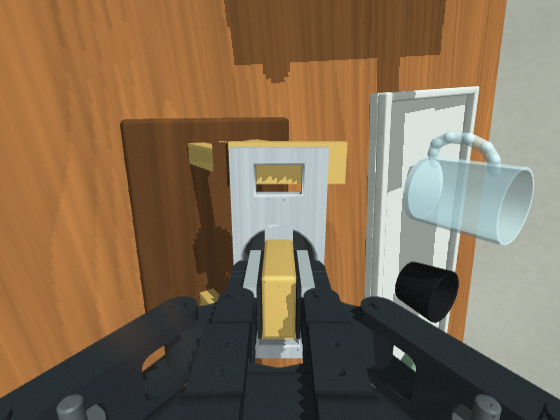

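The grip is centred between the pads, with an opening of 13.3 mm. I'll lift along the plate normal, then carry it upright to above the seat.

```bash
python3 - <<'E'
from workcell import robot, eyes, sensors
from h import *
import pickle
st=[.5458,.1688,-.1135]; R,t=stand(st)
p,q=tool_over(R,t+R.apply([0,0,.032+.08]),0)
robot.movel(p,q,rate=.12)
print(sensors.get_t(),sensors.get_force(),sensors.get_opening())
R2,t2=seat([.4695,-.2455,-.3427])
p,q=tool_over(R2,t2+[0,0,.032+.065],0)
robot.move_pose(p,q); robot.sleep(.4)
print(sensors.get_t(),sensors.get_force(),sensors.get_torque(),p,sensors.get_eef_pos(),sensors.get_opening())
ci=eyes.camera_info("wrist"); im=eyes.read_camera("wrist")[:,:,::-1]
pickle.dump(ci,open("ci4.pkl","wb")); cv2.imwrite("pics/w4.png",im)
for n in("top","scene"): cv2.imwrite(f"pics/{n}4.png",eyes.read_camera(n)[:,:,::-1])
print(proj(ci,R2.apply(PL)+t2+[0,0,.065]))
E
```

```text
6.8083 [-0.30229024 -0.24513374 -0.30633955] 0.013423375493117298
8.7667 [-0.64175354  0.26080422  0.04901576] [ 0.00509201 -0.02970216  0.01872712] [ 0.4695 -0.2455  0.1683] [ 0.46964626 -0.2450018   0.1683709 ] 0.013125152659318256
[[328.84388996 147.67521549]
 [319.38026596 358.73932759]
 [236.58336728 358.66632927]
 [227.51501935 147.55343891]]
```

View pics/w4.png

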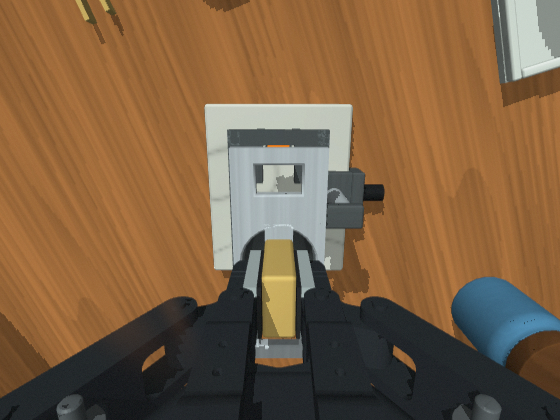

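View pics/scene4.png

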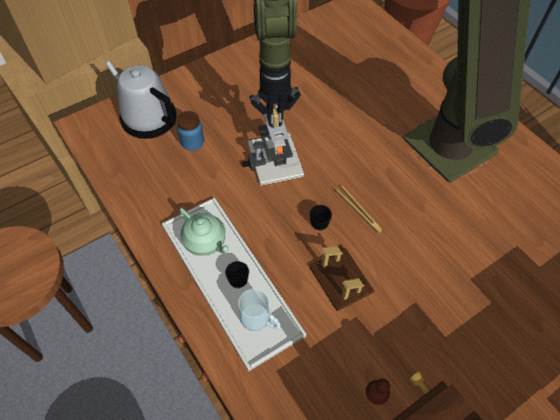

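```bash
python3 - <<'E'
import cv2,numpy as np
im=cv2.imread("pics/w4.png")
a=lambda x,y,w,h,k:cv2.resize(im[y:y+h,x:x+w],None,fx=k,fy=k,interpolation=cv2.INTER_CUBIC)
cv2.imwrite("pics/w4c.png",np.vstack([a(215,120,130,80,5),a(245,330,65,35,10)[:, :650]][:1]+[a(215,328,130,36,5)]))
E
```

```text
(no output)
```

View pics/w4c.png

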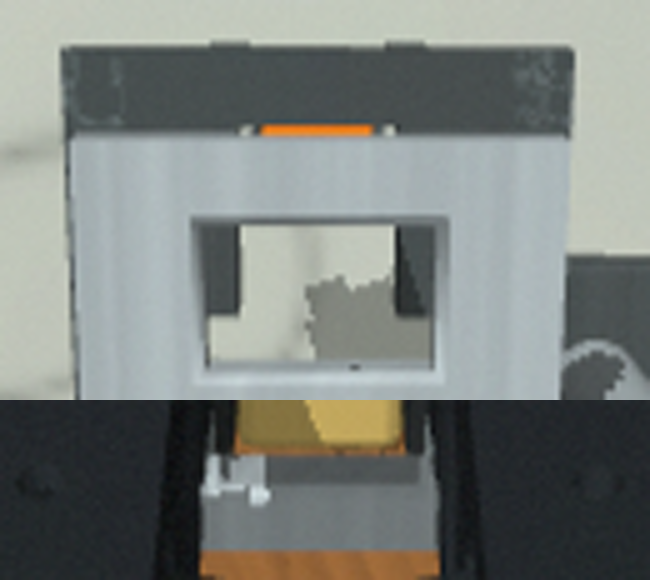

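The plate sits in the hand within about 0.5 mm of prediction: edge rows 147.1 and 358.2 observed against 147.6 and 358.7 predicted. Now I'll push down in steps and watch the force.

```bash
python3 - <<'E'
from workcell import robot, eyes, sensors
from h import *
R2,t2=seat([.4695,-.2455,-.3427])
for off in (.026,.018,.012,.009,.006,.003,.001,0,-.001):
    p,q=tool_over(R2,t2+[0,0,.032+off],0)
    robot.movel(p,q,rate=.06 if off>.02 else .03)
    F=sensors.get_force()
    print(off,round(sensors.get_t(),2),np.round(F,1),np.round(sensors.get_torque(),2),np.round(np.array(sensors.get_eef_pos())-p,4))
    if F[2]>30: break
ci=eyes.camera_info("wrist"); im=eyes.read_camera("wrist")[:,:,::-1]
cv2.imwrite("pics/w5.png",im)
E
```

```text
0.026 9.72 [ 0.2 -0.3 -0.8] [-0.05  0.   -0.  ] [ 0.0002 -0.0001  0.0001]
0.018 10.13 [-0.5  1.2 -0.5] [ 0.2  -0.04 -0.01] [-0.0001  0.0003 -0.0002]
0.012 10.48 [ 2.6  0.2 -0.3] [ 0.01 -0.4  -0.05] [ 0.0007 -0.0003  0.0001]
0.009 10.73 [ 1.6  0.4 -1.3] [-0.02 -0.55  0.02] [ 0.0003 -0.     -0.0003]
0.006 10.98 [ 2.1  0.1 -1.4] [ 0.03 -0.46 -0.  ] [-0.0002  0.0001 -0.0005]
0.003 11.23 [ 0.  -0.8 -0.1] [ 0.03  0.06 -0.03] [-0.0011  0.0003 -0.0006]
0.001 11.48 [ 0.2 -0.4 -1.3] [ 0.02 -0.03 -0.02] [-0.0003  0.     -0.0002]
0 11.73 [-1.6  1.6  5.1] [ 0.22  0.36 -0.01] [-0.0002 -0.      0.0007]
-0.001 11.98 [-3.1  2.1 12.2] [0.45 0.8  0.05] [-0.0002  0.      0.0017]
```

View pics/w5.png

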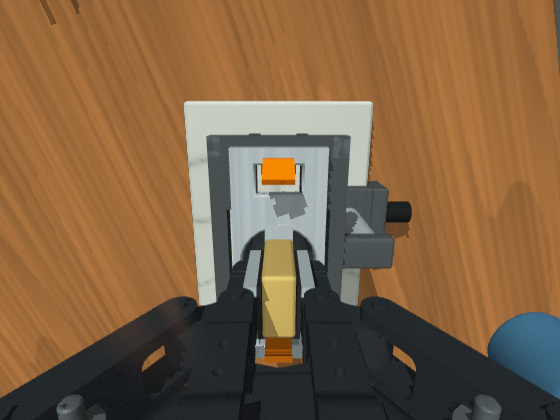

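```bash
python3 - <<'E'
from workcell import robot, eyes, sensors
from h import *
R2,t2=seat([.4695,-.2455,-.3427])
for off in (-.002,-.003,-.004):
    p,q=tool_over(R2,t2+[0,0,.032+off],0)
    robot.movel(p,q,rate=.03); robot.sleep(.2)
    F=sensors.get_force()
    print(off,round(sensors.get_t(),2),np.round(F,1),np.round(np.array(sensors.get_eef_pos()),4))
    if F[2]>22: break
p,q=tool_over(R2,t2+[0,0,.032+.0005],0); robot.movel(p,q,rate=.03)
im=eyes.read_camera("wrist")[:,:,::-1]
a=lambda x,y,w,h,k:cv2.resize(im[y:y+h,x:x+w],None,fx=k,fy=k,interpolation=cv2.INTER_CUBIC)
cv2.imwrite("pics/w6c.png",np.vstack([a(200,120,160,75,5),a(200,320,160,45,5)]))
s=eyes.read_camera("scene")[:,:,::-1]
cv2.imwrite("pics/s6c.png",cv2.resize(s[100:200,225:325],None,fx=6,fy=6,interpolation=cv2.INTER_CUBIC))
print(sensors.get_force(),sensors.get_eef_pos())
E
```

```text
-0.002 12.48 [-5.2  2.7 18.3] [ 0.4694 -0.2455  0.1039]
-0.003 12.93 [-7.   4.1 24.5] [ 0.4694 -0.2455  0.1039]
[-0.43678874  0.57246627  5.57313693] [ 0.46981513 -0.24568246  0.10397894]
```

View pics/w6c.png

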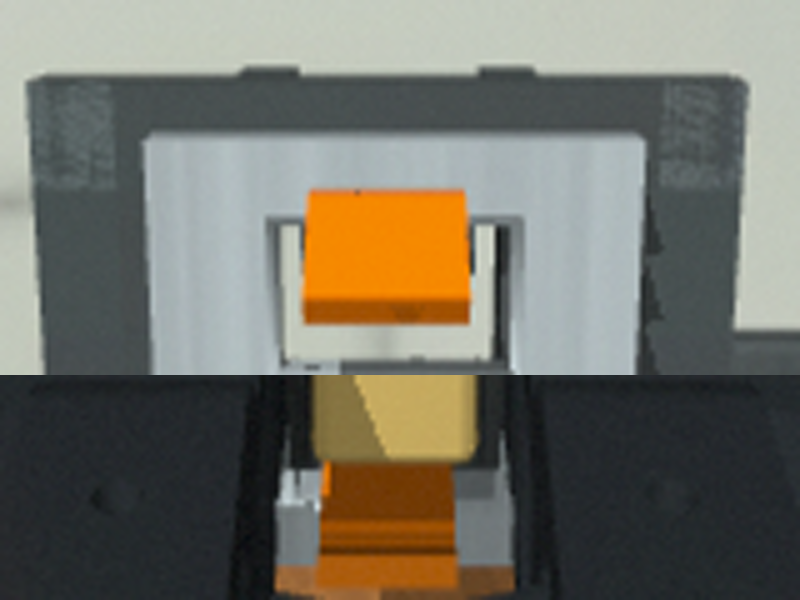

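View pics/s6c.png

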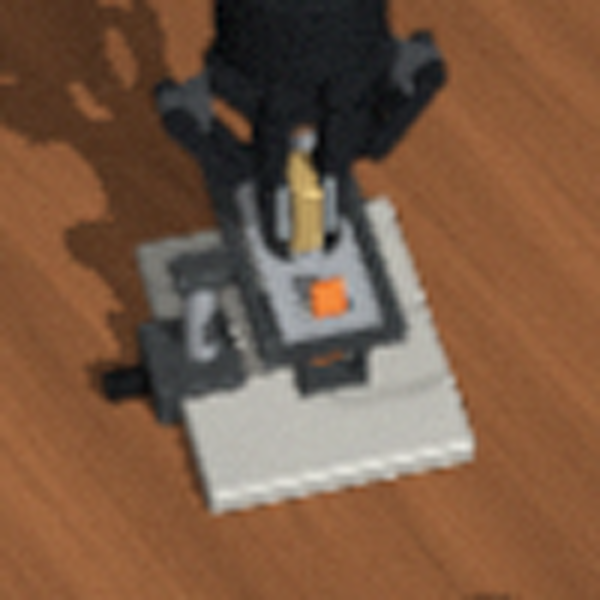

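The plate took 24.5 N with no further z movement, and hook a's barb lies over its bar. I'll release, retreat straight up and look.

```bash
python3 - <<'E'
from workcell import robot, eyes, sensors
from h import *
import pickle
R2,t2=seat([.4695,-.2455,-.3427])
p,q=tool_over(R2,t2+[0,0,.032+.001],0); robot.movel(p,q,rate=.03)
robot.command_gripper(.04); robot.sleep(.2)
p,q=tool_over(R2,t2+[0,0,.032+.12],0); robot.movel(p,q,rate=.12)
p,q=tool_over(R2,t2+R2.apply([0,-.03,.032+.12]),0); robot.movel(p,q,rate=.12); robot.sleep(.3)
print(sensors.get_t(),sensors.get_force(),sensors.get_opening())
ci=eyes.camera_info("wrist"); im=eyes.read_camera("wrist")[:,:,::-1]
pickle.dump(ci,open("ci7.pkl","wb"))
cv2.imwrite("pics/w7.png",im); cv2.imwrite("pics/w7c.png",cv2.resize(im[75:245,215:345],None,fx=3.5,fy=3.5,interpolation=cv2.INTER_CUBIC))
cv2.imwrite("pics/top7.png",eyes.read_camera("top")[:,:,::-1])
s=eyes.read_camera("scene")[:,:,::-1]
cv2.imwrite("pics/s7c.png",cv2.resize(s[100:200,225:325],None,fx=6,fy=6,interpolation=cv2.INTER_CUBIC))
T=np.array([0,0,0])+t2
G=np.array([[-7,14,46],[7,14,46],[7,-14,46],[-7,-14,46]])/1e3
print("plate",proj(ci,R2.apply(PL)+t2).round(1).tolist(),"grip",proj(ci,R2.apply(G)+t2).round(1).tolist())
H=np.array([[-7,53,20],[7,53,20],[-7,-53,20],[7,-53,20]])/1e3
print("hooks",proj(ci,R2.apply(H)+t2).round(1).tolist())
E
```

```text
15.9667 [-0.41383327 -0.3575231   0.13105585] 0.04004735732644924
plate [[307.8, 92.0], [304.3, 231.4], [252.1, 231.3], [248.8, 91.9]] grip [[268.3, 155.3], [288.2, 155.3], [287.9, 194.1], [268.6, 194.1]]
hooks [[268.9, 98.0], [287.7, 98.1], [269.8, 231.7], [286.6, 231.7]]
```

View pics/w7c.png

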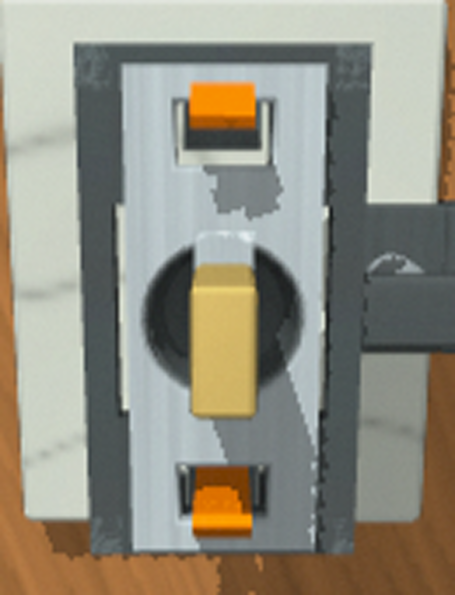

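View pics/s7c.png

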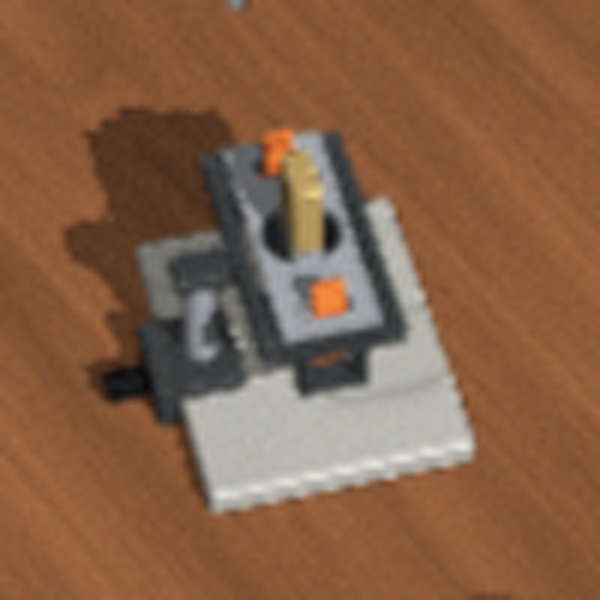

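View pics/top7.png

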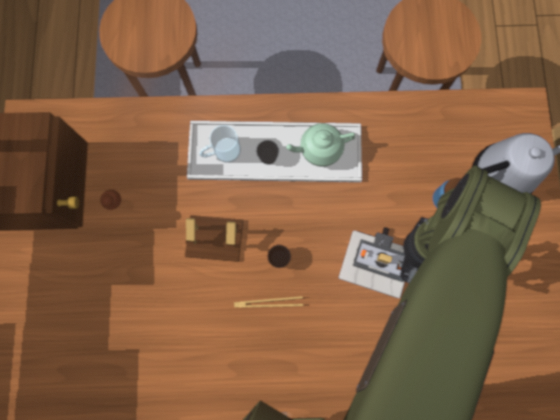

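```bash
python3 - <<'E'
import cv2,numpy as np
from h import *
import pickle
for f,c in(("w1","ci1"),("w7","ci7")):
    im=cv2.imread(f"pics/{f}.png").astype(float); ci=pickle.load(open(c+".pkl","rb"))
    o=np.clip((im[:,274:285,2]-im[:,274:285,0])/200,0,None).mean(1)
    print(f,"a",dict(zip(range(94,104),o[94:104].round(2))),"b",dict(zip(range(224,233),o[224:233].round(2))))
    R,t=seat([.4695,-.2455,-.3427]); print(proj(ci,R.apply(np.array([[0,53,20],[0,-53,15]])/1e3)+t)[:,1])
E
```

```text
w1 a {94: np.float64(0.0), 95: np.float64(0.0), 96: np.float64(0.0), 97: np.float64(0.23), 98: np.float64(1.1), 99: np.float64(1.23), 100: np.float64(1.23), 101: np.float64(1.23), 102: np.float64(1.23), 103: np.float64(1.23)} b {224: np.float64(1.18), 225: np.float64(0.74), 226: np.float64(0.54), 227: np.float64(0.54), 228: np.float64(0.09), 229: np.float64(0.0), 230: np.float64(0.0), 231: np.float64(0.0), 232: np.float64(0.13)}
[ 97.19861553 228.91895014]
w7 a {94: np.float64(0.0), 95: np.float64(0.0), 96: np.float64(0.0), 97: np.float64(0.0), 98: np.float64(0.44), 99: np.float64(1.01), 100: np.float64(1.25), 101: np.float64(1.25), 102: np.float64(1.25), 103: np.float64(1.25)} b {224: np.float64(1.26), 225: np.float64(1.11), 226: np.float64(0.68), 227: np.float64(0.57), 228: np.float64(0.28), 229: np.float64(0.0), 230: np.float64(0.0), 231: np.float64(0.0), 232: np.float64(0.0)}
[ 98.05656559 229.61241625]
```

Relative to the first look, both barb edges moved only as the camera shift predicts: a about +0.9 px (0.86 predicted), b about +0.5 px (0.7 predicted). Both hooks are therefore upright, and the plate corners match the seated prediction to about 1 px. I'll hand it in.

```bash
python3 - <<'E'
from workcell import robot, sensors
print(sensors.get_t()); print(robot.close_job())
E
```

```text
16.1167
the job is handed in; nothing more can be done
None
```

I took the strainer off the drying stand by its bamboo grip, pushed it straight down over both snap hooks onto the seat, let go and moved clear. I handed the job in at 16.1 s of the 42 s allowed; no verdict was reported.

What the last checks showed:
- **Seating:** pressing with 24.5 N moved the plate no further. In the wrist picture after release, the plate corners match the fully seated position to about 1 px (about 0.8 mm).
- **Snap hooks:** both barbs lie over the end bars. Their edges are within about 0.3 px of where upright hooks should appear, which I take as upright.
- **Other tea things:** I saw no bystander moved. The arm partly hid the blue jar in the last top view, but it looked in place in the wrist pictures.
- **Robot:** the gripper was open and well above the strainer at hand-in, with only about 0.5 N on the wrist sensor.

No check failed. One thing differed slightly: the plate sits about 0.8 mm towards the seat's -y, inside its ±1.5 mm play.

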